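# Shut the specimen drawer, release both catches and hold the gate wide

### The job

On the small grey specimen cabinet, first push the loaded blue-fronted drawer fully shut. Then squeeze the red catch fully back, after it the yellow catch, and take the gate by its upright post, pull it past its detent and swing it to about a right angle. The gate springs shut, so finish still holding the post with the gate wide open and still, the drawer shut and both catches squeezed back; leave everything else on the bench alone.

Things in the scene. Friction and masses are not known exactly. Their poses are not given: they have to be found in the camera images.
- cabinet: grey specimen cabinet, fixed, 80 x 248 mm; origin on the bench. x points into it (front faces -x, toward the robot), y to its left, z up. Carcass x -45 to +35 mm. Right part, y -118 to +40, 90 high, closed by the gate; left part, y +40 to +130, 65 high, has the drawer. Catches at y +15 and -93. A 20 mm high sill with ball detent before its right end (x -105 to -45, y -138 to -88).
- drawer (a joint): how far the drawer is out, toward the cabinet's -x, m: 0 shut, 0.060 at most; starts part open, stays where left; about 2 N moves it slowly. Its flat blue front is 80 mm wide (middle at cabinet y +83), z 8 to 60 mm; its outer face lies at cabinet x = -0.051 - value. Two specimens are fixed in the tray.
- red_catch: fixed base of the red pinch catch (the left or the right one) on the cabinet roof. Axes as the cabinet's; origin on the roof, 90 mm above the bench. Dark grey fixed lug at x -19.5, y -24 mm (24 in x, 8 in y, top 28 above origin); red movable lug, same size, at x -19.5, y +2. Pinch both from above along y: 34 mm over both at first, 18 fully squeezed; base plate 3 mm thick.
- red_slide (a joint): how far the red lug and its tongue have been squeezed toward the fixed lug (-y), m: 0 latched, 0.016 fully back; the gate is free of it from 0.012. Needs about 3 N and stays where it is left.
- red_lug (a point): middle of the movable red lug (8 mm thick in y), 22 mm above the roof, that is 112 mm above the bench
- yellow_catch: fixed base of the yellow pinch catch (the left or the right one) on the cabinet roof. Axes as the cabinet's; origin on the roof, 90 mm above the bench. Dark grey fixed lug at x -19.5, y -24 mm (24 in x, 8 in y, top 28 above origin); yellow movable lug, same size, at x -19.5, y +2. Pinch both from above along y: 34 mm over both at first, 18 fully squeezed; base plate 3 mm thick.
- yellow_slide (a joint): as red_slide, for the yellow lug
- yellow_lug (a point): as red_lug, for the yellow lug
- gate_angle (a joint): gate angle, rad: 0 closed, 1.57 a right angle, stop 1.9. Opens clockwise seen from above, free end toward the robot. Blocked until both catches are back. A ball detent resists at about 0.2 to 0.3 rad (15 to 20 N at the post); a spring always pulls it shut (1 N at the post when closed, 5 N at a right angle).
- gate: the gate; origin on its vertical hinge axis at bench height, cabinet x -50, y +35 mm; axes as the cabinet's when closed, turning with the gate. The clear panel with aluminium frame (10 mm thick, 145 long, top 90 mm above the bench, keepers to 100) lies from here along its own -y.
- pull_post (a point): point on the axis of the dark upright round post on the gate, by which it is pulled; post 14 mm in diameter (black cap 17), its top 158 mm above the bench; this point is 135 mm above the bench, where to grasp it, and stands at x -22, y -74 mm in the gate's axes. The post turns with the gate. Keep fingertips 105 mm or more above the bench here.
- etchant: orange bottle, 34 mm dia x 85, bystander, origin at its base
- loupe: black loupe, 40 mm dia x 38, bystander, origin at its base
- wax_block: white wax block 34x45x20, bystander, origin at its base
- green_mount: green specimen, 32 mm dia x 19, bystander, origin at its base

How it is judged:
By the outcome, as a careful person would: the job done as asked, in the order asked, and still so for the second after the job is handed in, while the arm keeps its last pose, push and grip.
It also fails if it takes over 61 s, if anything falls off the work surface, if the arm or the gripper's body presses on something with over 40 N, if the wrist force passes 120 N, or if a joint passes its speed limit or range.

### The arm

A 6-joint arm with a two-finger parallel gripper is mounted at the origin on a cart in front of the work surface, level with it; the furniture and walls round the work are solid. World frame = base frame: x ahead of the robot, y to its left, z up, the work surface at z = 0. Lengths are in m, angles in rad, forces in N, time in s.
With the tool pointing down it reaches from about 0.25 to 0.775 m from the base axis. Payload 4 kg.
Tool frame: the origin (TCP) lies midway between the tips of the shut fingers; the grasp point (between the pads) lies 19 mm behind it (robot.hold_point_z is the distance from the TCP to the grasp point, in m); z points along the fingers, y is the line along which they close (so a half turn about z gives the same grasp; the last joint's range is limited). The gripper opens to 94 mm and grips with 3 to 60 N. Pads are 16 mm wide; open, the fingers measure 119 mm over their backs; the gripper's body (75 mm by 177 mm) begins 78 mm behind the grasp point.
Start: joints at [1.022, 0.087, 1.371, -0, 1.684, -0.103], TCP at [0.237, 0.496, 0.206] pointing down, gripper open.
Joint ranges: [-3.1, 3.1], [-0.76, 2.03], [0.27, 2.55], [-1.08, 4.22], [0.17, 2.65], [-2.57, 2.57]. Speed limits (rad/s): [2.79, 2.79, 3.14, 3.14, 3.14, 3.14].

### API

Orientations are given as [roll, pitch, yaw] about the fixed x, y, z axes, in that order (R = Rz(yaw) Ry(pitch) Rx(roll)).
In Python, from bench import readout, imaging, robot gives the robot as it stands.
- The arm moves only by the tool carry_out, never from a script. Its argument "motion" is text: rows parted by semicolons, each of 7 numbers parted by spaces: the shift along the tool's x, y, z each as a share of 200 mm, from -1 to 1, then the turn, a rotation vector about the tool's x, y, z each as a share of 120 degrees, from -1 to 1, then the opening, from 0 (shut) to 1 (fully open). A call has 1 to 12 rows; each row shifts and turns the commanded pose from where the row before left it, along the tool's axes as they then stand; what a row does not reach is not made up. A row lasts 1/8 s, in which the tool goes at most 62.5 mm and 10.7 degrees, less where a joint would pass 70% of its speed; a pose out of reach is approached as far as the arm can. A call with a number of a shift or a turn outside -1 to 1 is refused whole. A call with a gripper value outside its range is refused whole. The fingers move at their own pace and stop on an object; the grip force is fixed at half the most. Time passes only in rows, so rows that do not move let the fingers close. It gives the time, the measured TCP pose, the force, the opening and the grip force at its end, in the units of the state.
- readout.get_obs(): the state, without advancing time (a new reading comes with each control period).
- imaging.snapshot(name): name is "scene" or "top" or "wrist"; returns a dict with "pixels" (480x640x3 uint8, red, green, blue), "fx", "fy", "cx", "cy" (pixels), "R" (3x3) and "t" (3): a world point X has camera coordinates R X + t. Camera axes: x right, y down, z forward; pixel columns grow to the right and rows downward; lengths in m; the calibration is good to about 2 mm. A picture is of the moment at which its call begins. There is no depth.
- robot.close_job(): hands the job in; it is judged then, once.
The state is a dict: "time": time; "joint_positions": joint angles; "qvel": joint speeds; "joint_torque": joint torques, N m; "tool_pos": TCP position; "ee_rot": TCP orientation; "wrist_force": force on the tool from outside, world axes, zero at the start; "wrist_torque": the same for the moment, N m; "width": finger opening in m; "finger_force": force on a finger pad.
Only numpy, scipy, OpenCV 4.12 (cv2) and the standard library are available. Lean on these libraries where they do the work, as an engineer would, in place of code of your own. Each camera call takes 0.05 s, during which the arm holds its last target. There are 200 camera calls.

## Working session

There is one attempt and no reset: what is moved stays moved. The work goes in short steps, Python scripts to look and compute and a tool call to move; the robot and the scene stay as the last step left them, time stands still between calls to the robot, and variables do not carry over. Pictures are saved under pics/ and viewed, at most 10 in all, crops included, and the job is handed in when it is done.

Besides the shell and the picture viewer there is one more tool, called after "Emit:" by a JSON object that holds its "op" and its "data", one argument or row to a line. carry_out: Moves the arm, as the interface text tells. Its arguments: {"type":"object","properties":{"motion":{"type":"string"}},"required":["motion"]}

```bash
mkdir -p pics
python3 - <<'E'
from bench import readout, imaging
import cv2, pickle
o=readout.get_obs(); print({k:o[k] for k in('time','tool_pos','ee_rot','width','wrist_force')})
d={}
for n in('scene','top'):
    s=imaging.snapshot(n); d[n]=s; cv2.imwrite(f'pics/{n}0.png',cv2.cvtColor(s['pixels'],cv2.COLOR_RGB2BGR)); print(n,s['fx'],s['R'],s['t'])
pickle.dump(d,open('s0.pkl','wb'))
E
```

```text
{'time': 0.0, 'tool_pos': array([0.2368576 , 0.49577686, 0.20430317]), 'ee_rot': array([-3.13935466e+00, -1.91260712e-04,  2.69581261e+00]), 'width': 0.0940376790367473, 'wrist_force': array([-0.16491987, -0.39604711, -0.18844704])}
scene 601.9504100143345 [[ 0.75992486 -0.64966255 -0.02127864]
 [-0.43400293 -0.48274896 -0.76065425]
 [ 0.48389634  0.58727507 -0.64880839]] [-0.50534655  0.22586436  1.21723431]
top 486.5703131257475 [[ 0.00873148 -0.99995754 -0.0029455 ]
 [-0.99284762 -0.00831858 -0.11909833]
 [ 0.11906877  0.00396434 -0.9928781 ]] [-0.14767011  0.57053139  0.99895517]
```

View pics/scene0.png

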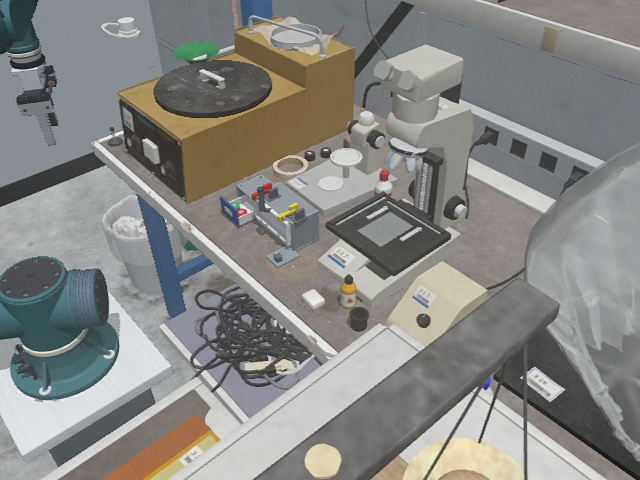

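View pics/top0.png

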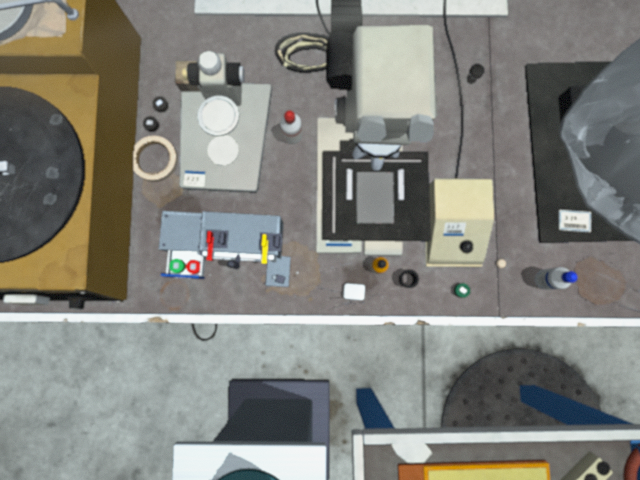

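Run:
```python
import cv2,pickle
d=pickle.load(open('s0.pkl','rb'))
for n,(x,y,w,h) in dict(top=(152,200,150,100),scene=(212,172,120,100)).items():
    c=d[n]['pixels'][y:y+h,x:x+w]
    k=5 
    c=cv2.resize(c,None,fx=k,fy=k,interpolation=cv2.INTER_CUBIC)
    cv2.imwrite(f'pics/{n}c.png',cv2.cvtColor(c,cv2.COLOR_RGB2BGR)); print(c.shape)
```

```text
(500, 750, 3)
(500, 600, 3)
```

View pics/topc.png

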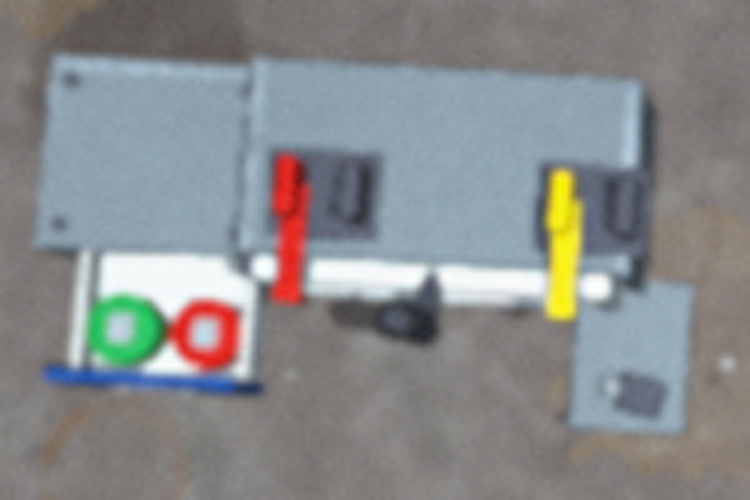

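View pics/scenec.png

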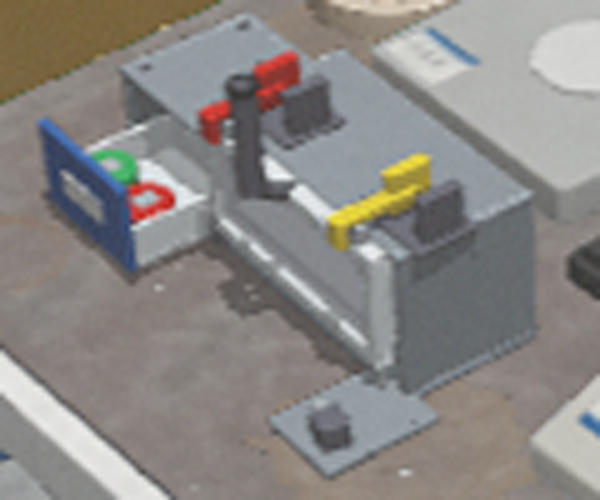

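```bash
cat > fit.py <<'E'
import numpy as np,pickle
from scipy.optimize import least_squares
d=pickle.load(open('s0.pkl','rb'))
T=[(35,40,90,253,60),(35,-118,90,640,80),(35,130,65,55,55),(-45,130,65,38,247),(-72,-39,158,398,321),('d',123,60,45,372),('d',43,60,260,388),
(-19.5,17,118,287,183),(-19.5,-91,118,561,198),(-19.5,-9,118,352,192),(-19.5,-117,118,626,206),(-45,-138,20,690,285),(-105,-138,20,683,433),(-105,-88,20,570,425)]
S=[(35,-118,90,533,200),(35,40,90,345,52),(35,130,65,245,15),(-45,130,65,122,70),(-72,-39,158,239,81),('d',123,60,42,122),('d',43,60,128,195),
(-105,-88,20,270,423),(-105,-138,20,330,475),(-45,-138,20,437,413),(35,-118,0,535,333),(-19.5,-91,118,410,165),(-19.5,17,118,278,63),(-19.5,-9,118,308,85),(-19.5,-117,118,441,190)]
def proj(s,X):
    c=X@np.array(s['R']).T+s['t']; return np.c_[s['fx']*c[:,0]/c[:,2]+s['cx'],s['fy']*c[:,1]/c[:,2]+s['cy']]
def world(p,P):
    c,s=np.cos(p[2]),np.sin(p[2]); P=np.asarray(P,float)
    return np.c_[P[:,0]*c-P[:,1]*s+p[0],P[:,0]*s+P[:,1]*c+p[1],P[:,2]]
def res(p):
    r=[]
    for L,n,o in((T,'top',(152,200)),(S,'scene',(212,172))):
        P=[((-.051-p[3]) if q[0]=='d' else q[0]/1e3,q[1]/1e3,q[2]/1e3) for q in L]
        r.append(proj(d[n],world(p,P))-(np.array([q[3:] for q in L])/5-.4+np.array(o)))
    return np.vstack(r)
if __name__=='__main__':
    f=least_squares(lambda p:res(p).ravel(),[.5,.25,0,.04],loss='soft_l1'); p=f.x
    print(p); print(np.round(res(p),1).tolist()); np.save('cab.npy',p)
    L=dict(drawer=(-.051-p[3],.083,.04),drawer_shut=(-.051,.083,.04),red=(-.0195,.017,.112),redmid=(-.0195,.004,.112),yelmid=(-.0195,-.104,.112),post=(-.072,-.039,.135),hinge=(-.05,.035,0))
    for k,v in L.items(): print(k,world(p,[v])[0].round(4))
E
python3 fit.py
```

```text
[ 0.59025428  0.05491376 -0.04357186  0.04498794]
[[0.4, -0.1], [1.0, -0.1], [-0.3, 0.9], [-0.4, 0.7], [0.4, -0.2], [0.1, 0.8], [-4.1, -0.4], [-0.3, 0.7], [0.0, 0.6], [-0.1, -0.4], [0.3, -0.4], [0.6, 1.8], [0.4, 0.3], [-0.5, 0.6], [1.2, -1.1], [-0.0, -0.8], [0.8, -0.4], [-0.4, -0.3], [1.3, 0.9], [0.3, -0.5], [-0.1, -0.4], [-0.2, -5.1], [0.0, -4.5], [-0.5, -2.9], [1.4, 1.5], [-0.2, -0.1], [-0.1, -0.2], [-0.0, 0.1], [0.4, 0.1]]
drawer [0.498 0.142 0.04 ]
drawer_shut [0.5429 0.1401 0.04  ]
red [0.5715 0.0727 0.112 ]
redmid [0.5709 0.0598 0.112 ]
yelmid [ 0.5662 -0.0481  0.112 ]
post [0.5166 0.0191 0.135 ]
hinge [0.5418 0.0921 0.    ]
```

Emit:
{"op": "carry_out", "data": {
  "motion": "0 0 0 0 0 -0.064 0;0 0 0 0 0 -0.064 0;0 0 0 0 0 -0.064 0;-0.1275 -0.25 0 0 0 0 0;-0.1275 -0.25 0 0 0 0 0;-0.1275 -0.25 0 0 0 0 0;-0.1275 -0.25 0 0 0 0 0;-0.1275 -0.25 0 0 0 0 0;-0.1275 -0.25 0 0 0 0 0;-0.1275 -0.25 0 0 0 0 0;0 0 0 0 0 0 0;0 0 0 0 0 0 0"
}}

```text
time: 1.6
tool_pos: [0.3999, 0.1391, 0.2051]
ee_rot: [3.141, -0.001, 3.097]
wrist_force: [-0.1, 0.0, 0.4]
width: 0.0004
finger_force: 0.0
```

Emit:
{"op": "carry_out", "data": {
  "motion": "0 0 0.2125 0 0 0 0;0 0 0.2125 0 0 0 0;0 0 0.2125 0 0 0 0;0 0 0.2125 0 0 0 0;-0.19 0 0 0 0 0 0;-0.19 0 0 0 0 0 0;0 0 0 0 0 0 0;-0.025 0 0 0 0 0 0;-0.025 0 0 0 0 0 0;-0.025 0 0 0 0 0 0;-0.025 0 0 0 0 0 0;-0.025 0 0 0 0 0 0"
}}

```text
time: 3.1
tool_pos: [0.501, 0.1346, 0.0355]
ee_rot: [3.141, -0.001, 3.098]
wrist_force: [-1.5, 1.9, 0.7]
width: 0.0005
finger_force: 1.1
```

Emit:
{"op": "carry_out", "data": {
  "motion": "-0.025 0 0 0 0 0 0;-0.025 0 0 0 0 0 0;-0.025 0 0 0 0 0 0;-0.025 0 0 0 0 0 0;-0.025 0 0 0 0 0 0;-0.02 0 0 0 0 0 0;-0.01 0 0 0 0 0 0;0 0 0 0 0 0 0"
}}

```text
time: 4.1
tool_pos: [0.5326, 0.1328, 0.0355]
ee_rot: [-3.141, 0.001, 3.098]
wrist_force: [-0.6, 0.5, -0.2]
width: 0.0006
finger_force: 0.3
```

Emit:
{"op": "carry_out", "data": {
  "motion": "-0.01 0 0 0 0 0 0;-0.01 0 0 0 0 0 0;-0.01 0 0 0 0 0 0;0 0 0 0 0 0 0"
}}

```text
time: 4.6
tool_pos: [0.5342, 0.1327, 0.0355]
ee_rot: [-3.141, -0.009, 3.098]
wrist_force: [-11.7, 0.9, 8.5]
width: 0.0007
finger_force: 6.0
```

Emit:
{"op": "carry_out", "data": {
  "motion": "-0.01 0 0 0 0 0 0;-0.01 0 0 0 0 0 0;0 0 0 0 0 0 0;0.05 0 0 0 0 0 0;0.2 0 0 0 0 0 0;0.2 0 0 0 0 0 0;0 0 -0.3 0 0 0 0;0 0 -0.3 0 0 0 0;0 0 -0.15 0 0 0 0.6;0 0 0 0 0 0 0.6"
}}

```text
time: 5.85
tool_pos: [0.4547, 0.1367, 0.1891]
ee_rot: [3.14, 0.009, 3.098]
wrist_force: [-0.5, -0.4, 0.3]
width: 0.017
finger_force: 0.0
```

Run:
```python
from bench import imaging,readout
import cv2,numpy as np
o=readout.get_obs();print(o['tool_pos'],o['ee_rot'],o['width'])
a=imaging.snapshot('top')['pixels'][195:300,150:305]; b=imaging.snapshot('scene')['pixels'][165:270,205:360]
c=cv2.resize(np.vstack([a,b])[:, :],None,fx=2.85,fy=2.85,interpolation=3)
cv2.imwrite('pics/d1.png',c[...,::-1])
```

```text
[0.45473749 0.136719   0.18908873] [3.13996231 0.00925288 3.09768491] 0.016976095430839788
```

View pics/d1.png

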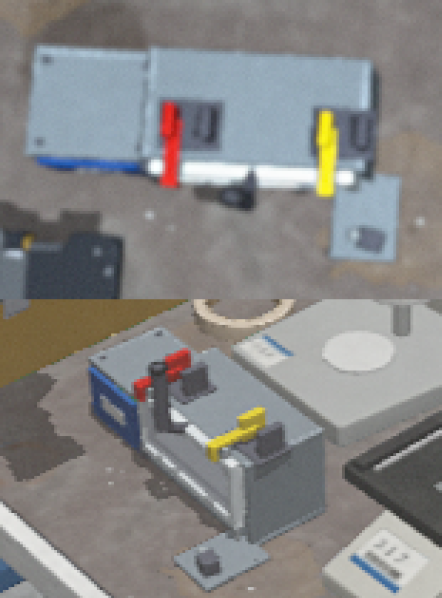

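Emit:
{"op": "carry_out", "data": {
  "motion": "-0.2 -0.133 0 0 0 0 0.8;-0.2 -0.133 0 0 0 0 0.8;-0.1975 -0.133 0 0 0 0 0.8;0 0 0 0 0 0 0.8;0 0 0.15 0 0 0 0.8;0 0 0.1 0 0 0 0.8;0 0 0 0 0 0 0.8;0 0 0 0 0 0 0.8"
}}

```text
time: 6.95
tool_pos: [0.5677, 0.0521, 0.1357]
ee_rot: [3.141, -0.0, 3.099]
wrist_force: [-0.5, -0.2, 0.0]
width: 0.0752
finger_force: 0.0
```

Emit:
{"op": "carry_out", "data": {
  "motion": "-0.014 0 0.1 0 0 0 0.8;0 0 0.088 0 0 0 0.8;0 0 0 0 0 0 0.8;0 0 0 0 0 0 0.4;0 0 0 0 0 0 0.3;0 0 0 0 0 0 0.2;0 0 0 0 0 0 0.1;0 0 0 0 0 0 0.1;0 0 0 0 0 0 0.1"
}}

```text
time: 8.07
tool_pos: [0.5713, 0.0527, 0.0984]
ee_rot: [3.139, 0.001, 3.098]
wrist_force: [0.1, 11.9, 2.6]
width: 0.0183
finger_force: 5.7
```

Emit:
{"op": "carry_out", "data": {
  "motion": "0 0.004 0 0 0 0 0;0 0.004 0 0 0 0 0;0 0 0 0 0 0 0;0 0 0 0 0 0 0;0 0 0 0 0 0 0"
}}

```text
time: 8.7
tool_pos: [0.5712, 0.0531, 0.0984]
ee_rot: [3.141, 0.001, 3.098]
wrist_force: [0.3, 3.1, 5.1]
width: 0.0172
finger_force: 30.0
```

Emit:
{"op": "carry_out", "data": {
  "motion": "0 0 0 0 0 0 0.8;0 0 0 0 0 0 0.8;0 0 0 0 0 0 0.8;0 0 0 0 0 0 0.8;0 0 -0.25 0 0 0 0.8;0 -0.27 0 0 0 0 0.8;0 -0.27 0 0 0 0 0.8;0 0 0 0 0 0 0.8;0 0 0 0 0 0 0.8"
}}

```text
time: 9.82
tool_pos: [0.5661, -0.0546, 0.1477]
ee_rot: [3.141, -0.0, 3.097]
wrist_force: [0.9, -0.5, 0.7]
width: 0.0751
finger_force: 0.0
```

Emit:
{"op": "carry_out", "data": {
  "motion": "0 0 0.13 0 0 0 0.8;0 0 0.118 0 0 0 0.8;0 0 0 0 0 0 0.8;0 0 0 0 0 0 0.4;0 0 0 0 0 0 0.3;0 0 0 0 0 0 0.2;0 0 0 0 0 0 0.1;0 0 0 0 0 0 0.1;0 0 0 0 0 0 0;0 0 0 0 0 0 0;0 0 0 0 0 0 0"
}}

```text
time: 11.2
tool_pos: [0.5665, -0.0548, 0.0987]
ee_rot: [3.141, 0.001, 3.098]
wrist_force: [0.6, 2.0, 3.1]
width: 0.0175
finger_force: 30.0
```

Emit:
{"op": "carry_out", "data": {
  "motion": "0 0 0 0 0 0 0.7;0 0 0 0 0 0 0.7;0 0 0 0 0 0 0.7;0 0 -0.25 0 0 0 0.7;0 0 -0.25 0 0 0 0.6;0.1325 0.179 0 0 0 0 0.6;0.1325 0.179 0 0 0 0 0.6;0 0 0 0 0 0.0834 0.6;0 0 0 0 0 0.0834 0.6;0 0 0 0 0 0.0833 0.6;0 0 0 0 0 0.0833 0.6;0 0 0 0 0 0.0833 0.6"
}}

```text
time: 12.7
tool_pos: [0.5162, 0.0187, 0.1979]
ee_rot: [-3.141, -0.0, 2.219]
wrist_force: [0.0, -0.1, 0.1]
width: 0.0563
finger_force: 0.0
```

Emit:
{"op": "carry_out", "data": {
  "motion": "0 0 0 0 0 0.0833 0.6;0 0 0 0 0 0.0833 0.6;0 0 0 0 0 0.0833 0.6;0 0 0 0 0 0.0833 0.6;0 0 0 0 0 0 0.6;0 0 0 0 0 0 0.6"
}}

```text
time: 13.45
tool_pos: [0.5163, 0.0189, 0.1981]
ee_rot: [-3.141, 0.0, 1.53]
wrist_force: [0.5, -0.3, -0.1]
width: 0.0564
finger_force: 0.0
```

Run:
```python
from bench import imaging,readout
import cv2,numpy as np
o=readout.get_obs();print(o['tool_pos'],o['ee_rot'],o['width'],o['joint_positions'])
b=imaging.snapshot('scene')['pixels'][165:265,205:330]
w=imaging.snapshot('wrist')['pixels']
c=np.vstack([cv2.resize(w,(400,300)),cv2.resize(b,(400,300),interpolation=3)])
cv2.imwrite('pics/p1.png',c[...,::-1])
```

```text
[0.51627975 0.01889803 0.19810527] [-3.14125985e+00  1.38151681e-04  1.52965730e+00] 0.05641460653545013 [-7.30880213e-02  1.45562684e-02  1.46119247e+00 -1.49391096e-04
  1.66617214e+00 -3.19631715e-02]
```

View pics/p1.png

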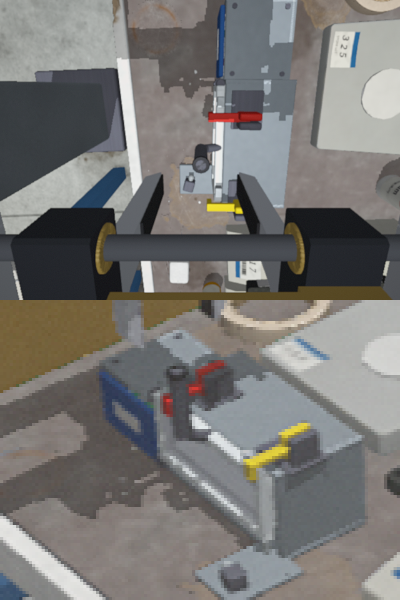

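Run:
```python
from bench import imaging,readout
import numpy as np
from fit import proj
o=readout.get_obs();p=o['tool_pos']
P=np.array([p,p+[.034,0,0],p-[.034,0,0],[.5166,.0191,.158]])
for n in('wrist','scene'):
    s=imaging.snapshot(n); q=proj(s,P)
    print(n,(q*.625 if n=='wrist' else (q-[205,165])*[3.2,3]).round(0).tolist())
    if n=='wrist':
        g=s['pixels'].mean(2); np.set_printoptions(linewidth=250)
        print(g[232:280:4,296:352:4].astype(int))
```

```text
wrist [[200.0, 183.0], [244.0, 182.0], [156.0, 185.0], [200.0, 167.0]]
[[131 132 140 139 135  56  45  46  51  60  67  71  75 107]
 [132 136 142 133  90  46  45  46  46  65 100 102 104 104]
 [130 141 135 129  59  46  46  46  48  75 105 102  98 116]
 [132 134 132 129  49  47  47  47  45 117 126 209 196 238]
 [128 125 129 127  47  47  45  48  48 123 106 211 197 237]
 [132 136 143 125  36  56  76  69  38 110 105 212 202 237]
 [140 139 138 126  74  80  99  89  78  51 103 215 203 237]
 [118 135 139  81  78 123 124 121 109  74 106 220 206 237]
 [136 135 135  70  80 124 124 123 119  72 115 190 210 237]
 [174 173 173 116  75 125 121 120 107  68 175 156 215 237]
 [171 171 173 173  71  76  66  92  71 118 174 157 218 236]
 [170 173 113 112 172 125  79  98 154 170 172 158 220 237]]
scene [[173.0, 27.0], [212.0, 10.0], [134.0, 45.0], [178.0, 71.0]]
```

Run:
```python
from bench import imaging
import cv2
from fit import proj
import numpy as np
s=imaging.snapshot('wrist'); c=np.ascontiguousarray(s['pixels'])
from scipy.spatial.transform import Rotation
cab=np.load('cab.npy'); from fit import world
P=world(cab,[(-.072,-.039,.158),(-.072,-.039,.135),(-.0195,.017-.016,.118),(-.0195,-.009,.118),(-.0195,-.107,.118),(-.0195,-.117,.118),(-.105,-.088,.02),(-.045,.04,.09)])
for q in proj(s,P): cv2.circle(c,tuple(int(v) for v in q),2,(255,0,255),-1)
c=c[150:350,230:450]
cv2.imwrite('pics/w2.png',cv2.resize(c,None,fx=3,fy=3,interpolation=3)[...,::-1])
```

```text
(no output)
```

View pics/w2.png

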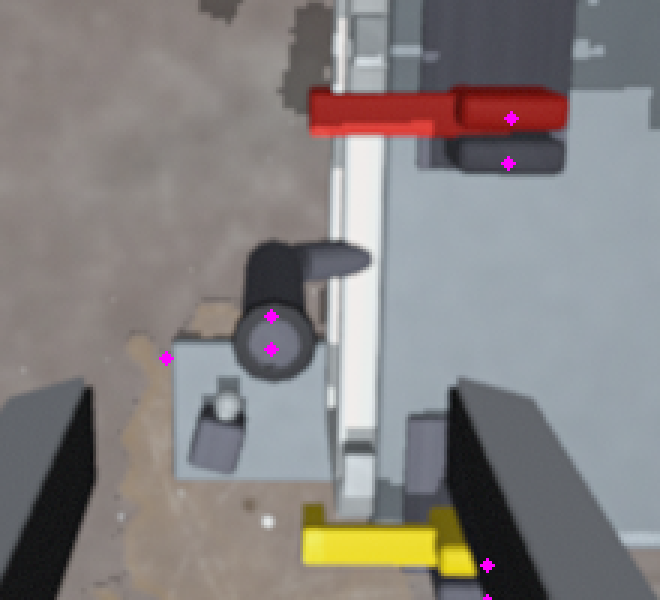

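Emit:
{"op": "carry_out", "data": {
  "motion": "0.005 0 0.2 0 0 0 0.6;0 0 0.2 0 0 0 0.6;0 0 0.01 0 0 0 0.6;0 0 0 0 0 0 0.4;0 0 0 0 0 0 0.2;0 0 0 0 0 0 0.1;0 0 0 0 0 0 0;0 0 0 0 0 0 0;0 0 0 0 0 0 0"
}}

```text
time: 14.82
tool_pos: [0.517, 0.02, 0.117]
ee_rot: [3.14, -0.0, 1.527]
wrist_force: [0.9, 0.8, 2.2]
width: 0.0146
finger_force: 30.0
```

Emit:
{"op": "carry_out", "data": {
  "motion": "0.011 -0.0318 0 0 0 0.0417 0;0.011 -0.0318 0 0 0 0.0417 0;0.011 -0.0318 0 0 0 0.0417 0;0.011 -0.0318 0 0 0 0.0417 0;0 0 0 0 0 0 0"
}}

```text
time: 15.45
tool_pos: [0.4946, 0.0328, 0.117]
ee_rot: [3.138, -0.001, 1.178]
wrist_force: [4.7, -0.1, 1.4]
width: 0.0144
finger_force: 30.0
```

Emit:
{"op": "carry_out", "data": {
  "motion": "0.011 -0.0318 0 0 0 0.0417 0;0.011 -0.0318 0 0 0 0.0417 0;0.011 -0.0318 0 0 0 0.0417 0;0.011 -0.0318 0 0 0 0.0417 0;0.011 -0.0318 0 0 0 0.0417 0;0.011 -0.0318 0 0 0 0.0417 0;0.011 -0.0318 0 0 0 0.0417 0;0 0 0 0 0 0 0"
}}

```text
time: 16.45
tool_pos: [0.4684, 0.071, 0.117]
ee_rot: [3.139, -0.001, 0.568]
wrist_force: [3.5, -3.2, 3.0]
width: 0.0145
finger_force: 30.0
```

Emit:
{"op": "carry_out", "data": {
  "motion": "0.011 -0.0318 0 0 0 0.0417 0;0.011 -0.0318 0 0 0 0.0417 0;0.011 -0.0318 0 0 0 0.0417 0;0.011 -0.0318 0 0 0 0.0417 0;0.011 -0.0318 0 0 0 0.0417 0;0.011 -0.0318 0 0 0 0.0417 0;0.011 -0.0318 0 0 0 0.0417 0;0 0 0 0 0 0 0;0 0 0 0 0 0 0;0 0 0 0 0 0 0;0 0 0 0 0 0 0"
}}

```text
time: 17.82
tool_pos: [0.4684, 0.1167, 0.1169]
ee_rot: [3.139, 0.001, -0.043]
wrist_force: [-0.2, -4.8, 4.4]
width: 0.0143
finger_force: 30.0
```

Run:
```python
from bench import imaging,readout
import cv2,numpy as np
o=readout.get_obs();r=o['tool_pos'][:2]-[.5418,.0921];print(o['tool_pos'],o['ee_rot'],o['wrist_force'],'angle',(np.arctan2(-.0721,-.0248)-np.arctan2(*r[::-1]))%6.283)
a=imaging.snapshot('top')['pixels'][195:300,150:305]; b=imaging.snapshot('scene')['pixels'][165:270,205:360]
c=cv2.resize(np.vstack([a,b]),None,fx=2.85,fy=2.85,interpolation=3)
cv2.imwrite('pics/e1.png',c[...,::-1])
```

```text
[0.46844773 0.11665972 0.11693017] [ 3.13905064e+00  7.83354514e-04 -4.26504689e-02] [-0.23610397 -4.84426676  4.43782148] angle 1.5624080982193558
```

View pics/e1.png

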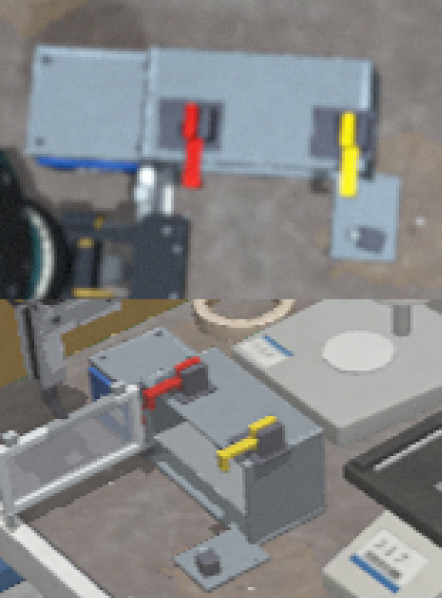

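The gate stands at a right angle with the post held. The drawer is shut, and both coloured lugs sit against their grey lugs (about (190,120) and (348,130) in the top crop).

```bash
python3 -c "
from bench import robot
print(robot.close_job())"
```

```text
the job is handed in; nothing more can be done
None
```

I handed the job in at about 18 s with the drawer pushed shut, the red and then the yellow catch squeezed fully back, and the gripper holding the post with the gate still at about 1.56 rad; the judge's verdict was not shown.

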